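# Set a lamp-stand stop collar to a setting fork

### The job

Set the brass stop collar of the lamp stand to the height of the orange setting fork: stand the fork flat on the green base plate with its slot pushed fully home around the threaded post, under the collar, then spin the knurled collar down until it just nips the fork, finger-light, without crushing it. Leave the fork nipped there, let go of everything, and do not disturb the other things on the shelf.

Things in the scene. Friction and masses are not known exactly. Their poses are not given: they have to be found in the camera images.
- stand: Lamp stand, fixed: green steel base plate 190 x 110 mm, 10 mm thick, lying flat. Origin on the underside (table level) on the axis of the threaded post; the plate runs from 55 mm in +x to 135 mm in -x of the post and 55 mm to either side (y). The long end (-x) faces roughly to the robot.
- post: Upright threaded steel post fixed in the plate, 18 mm in diameter (18.6 over the thread), 98 mm tall. Origin at its foot: on its axis on the plate's upper face, 10 mm above the table; z up.
- collar_grip (a point): Point on the axis of the brass stop collar on the post: a flange 60 mm in diameter, 6 mm thick, and on it a knurled hub 38 mm in diameter, 34 mm tall. The point lies 32 mm above the flange's underside, 8 mm below the hub's top: a good height to grip the hub from above, fingertips just clear of the flange. The post stands at most 16 mm out of the hub. The point turns with the collar.
- gauge: Orange plastic setting fork, loose, 120 g, 36 mm high throughout, flat top and underside, 141 mm long. Origin on the underside in the middle of the handle, a bar 20 mm wide from x = -30 to +41 mm, gripped across y. Head 46 mm wide (x = 41 to 111 mm); a slot 24 mm wide, open to +x, top and bottom, runs from the +x end back to x = 71 mm between two 11 mm prongs.
- fork_seat (a point): Point on the fork's underside, on the slot's middle line, 80 mm in +x of the fork's origin: it lies on the post's axis when the fork is fully home (post against the slot's end).
- torch: Yellow torch lying on the shelf, 135 mm long, 44 mm across, 46 mm high, origin under its middle. Leave alone.
- fuse_holder_a: Black plastic fuse holder, 36 x 62 x 36 mm, origin under its centre. Leave alone.
- fuse_holder_b: The other black fuse holder, same size. Leave alone.
- jar: Closed glass jar, 68 mm across, 95 mm tall, origin under its centre. Leave alone.
- hammer: Small aluminium hammer, 240 mm long, lying at the back, beyond the stand. Leave alone. (A fixed blue tool caddy also stands at the back right, clear of the work.)
- collar_under (a point): Centre of the flange's flat underside, at the start 5 to 8.5 mm above fork height. Right-hand thread: clockwise from above lowers it, 1.91 mm a rad (12 mm a turn); it stays where left. Drag torque about 0.04 N m; on the fork the nip grows by about 50 N a rad, the torque by 0.013 N m per N. Pushed up or down it gives 0.03 mm per N and springs back. A nip of 3 to 11 N is right, 20 N crushes it.
Mind the look-alikes: they are no part of the job. Of the things like the gauge, leave any that is blue; of the rest the larger one is meant. There is more than one size of the stand; the one meant has the size given above.

How it is judged:
By the outcome, as a careful person would: the job done as asked, in the order asked, and still so for the second after the job is handed in, with the robot touching nothing.
It also fails if it takes over 72 s, if anything falls off the work surface, if the arm or the gripper's body presses on something with over 40 N, if the wrist force passes 120 N, or if a joint passes its speed limit or range.

### The arm

A 6-joint arm with a two-finger parallel gripper is mounted at the origin on the work surface. World frame = base frame: x ahead of the robot, y to its left, z up, the work surface at z = 0. Lengths are in mm, angles in rad, forces in N, time in s.
With the tool pointing down it reaches from about 350 to 775 mm from the base axis. Payload 7.3 kg.
Tool frame: the origin (TCP) lies on the centre line of the jaws, within the pads' length; the fingertips stand 22 mm ahead of it and the grasp point (between the pads) lies 3 mm ahead of it; z points along the fingers, y is the direction in which the jaws open and shut (so a half turn about z gives the same grasp; the last joint's range is limited). The gripper opens to 92 mm and grips with 3 to 60 N. Pads are 19 mm wide; open, the fingers measure 130 mm over their backs; the gripper's body (75 mm by 190 mm) begins 47 mm behind the grasp point.
Start: joints at [-1.318, 0.342, 1.524, -0, 1.275, -0.146], TCP at [203.887, -483.811, 248.741] pointing down, gripper open.
Joint ranges: [-2.53, 2.53], [-0.77, 2.02], [0.04, 2.7], [-1, 4.14], [0.28, 2.66], [-3.11, 3.11]. Speed limits (rad/s): [2.57, 2.57, 3.14, 3.14, 3.14, 3.14].

### API

Orientations are given as [roll, pitch, yaw] about the fixed x, y, z axes, in that order (R = Rz(yaw) Ry(pitch) Rx(roll)).
In Python, from plant import bot gives the robot as it stands.
- The arm moves only by the tool play_rows, never from a script. Its argument "moves" is one flat list of numbers, 5 for each row, row after row: the closure in counts, from 0 (fully open) to 255 (shut), then the shift along the tool's x, y, z in mm, then the turn about the tool's z in degrees. A call has 1 to 8 rows; each row is the pose to reach, as a shift and turn from the pose commanded when the call began, along the tool's axes at that moment; what a row does not reach only later rows make up. A row lasts 1/12 s, in which the tool goes at most 41.7 mm and 7.16 degrees, less where a joint would pass 70% of its speed; a pose out of reach is approached as far as the arm can. A call with a gripper value outside its range is refused whole. The fingers move at their own pace and stop on an object; the grip force is fixed at half the most. Time passes only in rows, so rows that repeat a pose let the fingers close. It gives the time, the measured TCP pose, the force and the opening at its end, in the units of the state.
- bot.get_obs(): the state, without advancing time (a new reading comes with each control period).
- bot.capture(name): name is "side" or "top"; returns a dict with "color" (384x512x3 uint8, red, green, blue), "fx", "fy", "cx", "cy" (pixels), "k1" (the pictures are not rectified: a ray, as slopes to the right and down, at radius r is drawn at 1 + k1 r^2 times it, then the intrinsics apply), "world_to_cam" (4x4, takes a point from world to camera coordinates). Camera axes: x right, y down, z forward; pixel columns grow to the right and rows downward; lengths in mm; the calibration is good to about 2 mm. A picture is of the moment at which its call begins. There is no depth.
- bot.close_job(): hands the job in, once; it reports no verdict.
The state is a dict: "time": time; "joint_positions": joint angles; "dq": joint speeds; "tau": joint torques, N m; "tool_pos": TCP position; "tcp_rot": TCP orientation; "contact_force": force on the tool from outside, world axes, zero at the start; "moment": the same for the moment, N m; "grip_width": finger opening in mm.
Only numpy, scipy, OpenCV 4.12 (cv2) and the standard library are available. Lean on these libraries where they do the work, as an engineer would, in place of code of your own. Each camera call takes 0.05 s, during which the arm holds its last target.

## Working session

There is one attempt and no reset: what is moved stays moved. The work goes in short steps, Python scripts to look and compute and a tool call to move; the robot and the scene stay as the last step left them, time stands still between calls to the robot, and variables do not carry over. Pictures are saved under pics/ and viewed, and the job is handed in when it is done.

Besides the shell and the picture viewer there is one more tool, called after "Emit:" as a command line: name --argument value ..., lists and objects as JSON in quotes. play_rows: Moves the arm, as the interface text tells. Its arguments: {"type":"object","properties":{"moves":{"type":"array","items":{"type":"number"}}},"required":["moves"]}

```bash
ls; mkdir -p pics
python3 - <<'E'
from plant import bot
import cv2,numpy as np
o=bot.get_obs()
for k,v in o.items(): print(k,np.round(v,4) if not isinstance(v,str) else v)
for n in("side","top"):
    c=bot.capture(n); cv2.imwrite(f"pics/{n}0.png",c["color"][:,:,::-1]); np.savez(f"{n}0.npz",**c)
    print(n,c["fx"],c["fy"],c["cx"],c["cy"],c["k1"]);print(np.round(c["world_to_cam"],4))
E
```

```text
pics
time 0.0
joint_positions [-1.318   0.3427  1.5251 -0.      1.2754 -0.146 ]
dq [-0.0001 -0.0004  0.0019  0.0007  0.0006  0.0007]
tau [ 8.00000e-04 -4.31238e+01 -2.44215e+01  7.18000e-02  5.60000e-02
 -2.00000e-04]
tool_pos [ 203.7566 -483.4192  248.033 ]
tcp_rot [-3.140e+00 -2.000e-04  3.987e-01]
contact_force [-0.1646  0.7468  0.2934]
moment [ 0.0045 -0.0412  0.0085]
grip_width 91.8319
side 478.3568973814526 478.3568973814526 259.6077195713206 198.28896677518597 0.031100701224866387
[[-7.1100000e-01 -7.0280000e-01  2.3100000e-02  4.1411930e+02]
 [-4.2440000e-01  4.0270000e-01 -8.1100000e-01  2.7676300e+02]
 [ 5.6070000e-01 -5.8640000e-01 -5.8460000e-01  1.1934987e+03]
 [ 0.0000000e+00  0.0000000e+00  0.0000000e+00  1.0000000e+00]]
top 420.85314430929577 420.85314430929577 256.0425609221404 192.3518580283149 -0.09140551499221593
[[ 1.8500000e-02 -9.9960000e-01  1.9600000e-02  2.6095100e+01]
 [-9.9920000e-01 -1.9200000e-02 -3.5800000e-02  5.0379960e+02]
 [ 3.6200000e-02 -1.8900000e-02 -9.9920000e-01  1.4009409e+03]
 [ 0.0000000e+00  0.0000000e+00  0.0000000e+00  1.0000000e+00]]
```

View pics/side0.png

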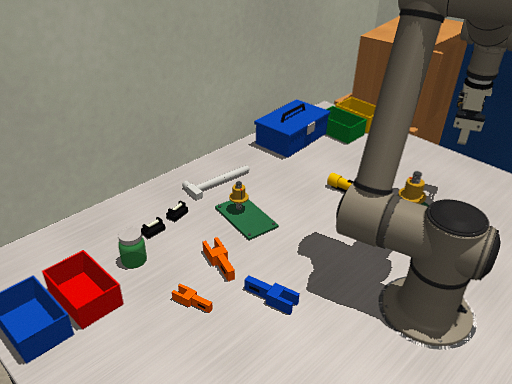

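View pics/top0.png

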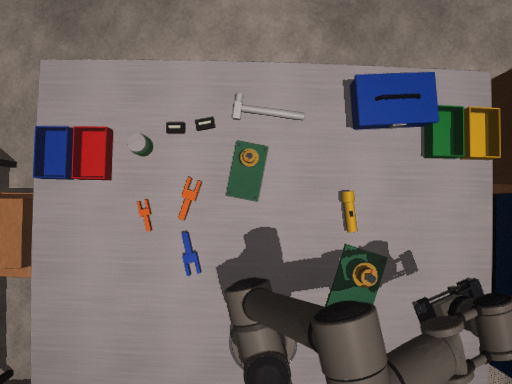

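The top view shows the big orange fork near (189,200) with its prongs up and a green stand near (247,170). A second, larger-looking stand is at (358,275). The small orange fork is at (145,215) and the blue one at (191,253). Next I measure them.

```bash
cat > h.py <<'E'
import cv2,numpy as np
from scipy.optimize import brentq
def K(c): return np.array([[c["fx"],0,c["cx"]],[0,c["fy"],c["cy"]],[0,0,1.]])
def load(f): 
    d=np.load(f); return {k:d[k] for k in d.files}
def rays(c,px):
    px=np.asarray(px,float).reshape(-1,1,2)
    d=np.array([float(c["k1"]),0,0,0,0])
    n=cv2.undistortPointsIter(px,K(c),d,None,None,(3,100,1e-10)).reshape(-1,2)
    W=c["world_to_cam"];R=W[:3,:3];o=-R.T@W[:3,3]
    D=np.c_[n,np.ones(len(n))]@R
    return o,D
def onplane(c,px,z):
    o,D=rays(c,px); return o+D*((z-o[2])/D[:,2])[:,None]
def proj(c,P):
    W=c["world_to_cam"]; r,_=cv2.Rodrigues(W[:3,:3])
    return cv2.projectPoints(np.asarray(P,float).reshape(-1,1,3),r,W[:3,3],K(c),np.array([float(c["k1"]),0,0,0,0]))[0].reshape(-1,2)
def tri(c1,p1,c2,p2):
    o1,d1=rays(c1,[p1]);o2,d2=rays(c2,[p2]);d1=d1[0];d2=d2[0]
    A=np.c_[d1,-d2];s=np.linalg.lstsq(A,o2-o1,rcond=None)[0]
    a=o1+d1*s[0];b=o2+d2*s[1];return (a+b)/2,np.linalg.norm(a-b)
def mask(c,kind):
    h=cv2.cvtColor(c["color"],cv2.COLOR_RGB2HSV)
    lo,hi={"orange":((5,190,100),(13,255,255)),"green":((60,80,30),(85,255,255)),"brass":((14,120,60),(28,255,255))}[kind]
    return cv2.inRange(h,lo,hi)
E
python3 - <<'E'
from h import *
for n in("top","side"):
    c=load(n+"0.npz")
    for k in("orange","green","brass"):
        m=mask(c,k); cs,_=cv2.findContours(m,cv2.RETR_EXTERNAL,cv2.CHAIN_APPROX_NONE)
        for q in cs:
            if cv2.contourArea(q)<60: continue
            r=cv2.minAreaRect(q); print(n,k,cv2.contourArea(q),np.round(r[0],1),np.round(r[1],1),round(r[2],1))
c=load("top0.npz")
for (nm,(x0,y0,x1,y1)) in dict(stand=(215,125,285,215),fork=(165,165,215,230),stand2=(320,235,420,320)).items():
    im=c["color"][y0:y1,x0:x1,::-1]; f=min(8,int(800/(x1-x0)),int(600/(y1-y0)));print(nm,f)
    cv2.imwrite(f"pics/top0_{nm}.png",cv2.resize(im,None,fx=f,fy=f,interpolation=cv2.INTER_NEAREST))
E
```

```text
top orange 119.5 [145.4 215.3] [29.8  9.9] 76.0
top orange 259.5 [187.6 198.5] [13.6 41.7] 18.4
top green 2126.5 [356.4 281.7] [43.6 64.8] 17.8
top green 1652.5 [246.6 170.3] [31.6 55.5] 10.9
top green 1691.0 [443.5 131. ] [52. 39.] 90.0
top brass 492.0 [364.5 274.5] [25. 25.] 90.0
top brass 389.5 [350.2 211.1] [40.8 12.8] 80.5
top brass 247.0 [249. 157.] [17.9 17.9] 63.4
top brass 1590.0 [480.9 132.6] [39.9 52.4] 2.1
side orange 501.5 [192.5 299. ] [42.9 17.4] 26.6
side orange 563.0 [220.2 258.7] [47.4 20. ] 56.3
side green 527.5 [132.5 253.6] [27.6 25.5] 80.5
side green 1208.5 [245.8 216.1] [59.1 30.7] 42.7
side green 971.0 [343.3 125.9] [42.9 29.3] 21.8
side brass 199.0 [239.3 193.5] [18.3 19.7] 20.6
side brass 424.5 [411.9 190.4] [27.6 24.2] 4.8
side brass 227.0 [338.7 182.1] [23.7 13. ] 26.6
side brass 3342.0 [440.3  80. ] [ 32.  123.8] 16.4
side brass 2745.0 [364.4  69.3] [ 41.  120.8] 14.9
stand 6
fork 8
stand2 7
```

View crops.

View pics/top0_stand.png

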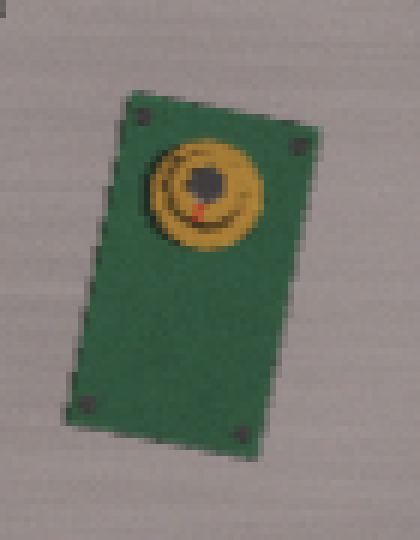

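View pics/top0_fork.png

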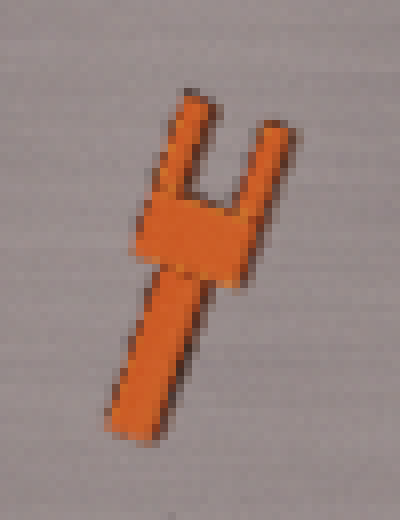

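Run:
```python
from h import *
c=load("top0.npz");s=load("side0.npz")
# plate
m=mask(c,"green")|mask(c,"brass");r=np.zeros_like(m);r[125:215,215:285]=m[125:215,215:285]
q=max(cv2.findContours(r,cv2.RETR_EXTERNAL,cv2.CHAIN_APPROX_NONE)[0],key=cv2.contourArea)
P=onplane(c,q.reshape(-1,2),10)[:,:2].astype(np.float32)
R=cv2.minAreaRect(P);print("plate",R); b=cv2.boxPoints(R);print(b)
# post top, collar
im=c["color"].astype(int)
g=im.max(2)-im.min(2); pm=((g<30)&(im.max(2)<110)).astype(np.uint8)
z=np.zeros_like(pm);z[148:165,240:258]=pm[148:165,240:258]
ys,xs=np.nonzero(z);print("post px",xs.mean(),ys.mean(),len(xs))
for h in (98+10,):print("post top",onplane(c,[[xs.mean(),ys.mean()]],h))
# fork top
h=cv2.cvtColor(c["color"],cv2.COLOR_RGB2HSV)
f=mask(c,"orange");z=np.zeros_like(f);z[165:230,165:215]=f[165:230,165:215]
v=h[...,2][z>0];print("V pct",np.percentile(v,[5,25,50,75,95]))
for th in (100,150,185):
    k=((z>0)&(h[...,2]>th)).astype(np.uint8)
    ys,xs=np.nonzero(k);W=onplane(c,np.c_[xs,ys],36)[:,:2]
    cx=W.mean(0);_,_,V=np.linalg.svd(W-cx);a=V[0]*np.sign(V[0][0]);t=(W-cx)@a;n=(W-cx)@[-a[1],a[0]]
    print(th,cx,"yaw",np.arctan2(a[1],a[0]),t.min(),t.max(),n.min(),n.max())
S=s["color"][165:290,180:285,::-1];cv2.imwrite("pics/side0_c.png",cv2.resize(S,None,fx=4.5,fy=4.5,interpolation=cv2.INTER_NEAREST))
```

```text
plate ((576.6875, 68.4256820678711), (105.97611236572266, 186.63047790527344), 80.1672134399414)
[[4.7569409e+02 3.2151756e+01]
 [6.5958301e+02 2.8024673e-01]
 [6.7768091e+02 1.0469961e+02]
 [4.9379199e+02 1.3657112e+02]]
post px 246.14285714285714 155.57142857142858 42
post top [[613.99976755  70.52975605 108.        ]]
V pct [144.95 190.75 203.   204.   205.  ]
100 [481.59537109 259.29431523] yaw -0.2990217406767771 -72.42178658235945 64.47165478518129 -22.76527807652632 22.064655465766986
150 [481.42511931 259.74356774] yaw -0.3000409862031527 -72.12965578289605 64.74879491311384 -22.095995505003327 21.743031990826296
185 [479.0678365  260.93705514] yaw -0.30152725676600917 -69.52839160244324 65.21824990783155 -20.45324554271887 20.330191548138604
```

View pics/side0_c.png

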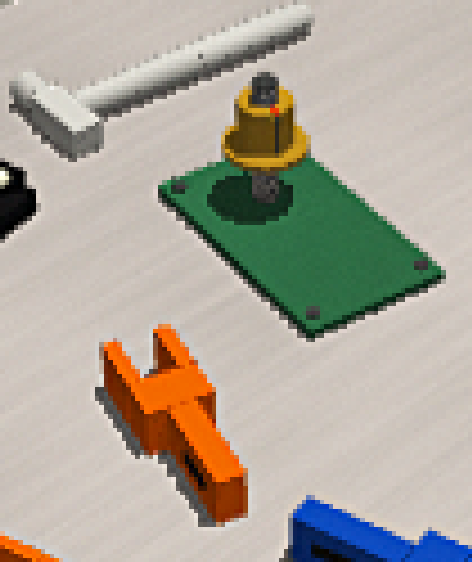

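The side crop shows the fork lying flat with its prongs away from the robot, and the collar raised on the post. I'll overlay my estimated model points on both views as a check.

Run:
```python
from h import *
def T(o,yaw,P,z): 
    P=np.asarray(P,float);R=np.array([[np.cos(yaw),-np.sin(yaw)],[np.sin(yaw),np.cos(yaw)]]);return np.c_[P@R.T+o,np.full(len(P),z)]
fo=np.array([439.2,272.8]);fy=-.30;po=np.array([616.,61.8]);py=-.1716
fork=[[-30,-10],[41,-10],[41,-23],[111,-23],[111,-12],[71,-12],[71,12],[111,12],[111,23],[41,23],[41,10],[-30,10]]
plate=[[55,55],[-135,55],[-135,-55],[55,-55]]
circ=lambda r:[[r*np.cos(t),r*np.sin(t)] for t in np.linspace(0,6.28,24)]
for n,(x0,y0,x1,y1) in dict(top=(160,125,290,235),side=(180,160,290,290)).items():
    c=load(n+"0.npz");f=5 if n=="top" else 4.5
    im=cv2.resize(c["color"][y0:y1,x0:x1,::-1],None,fx=f,fy=f,interpolation=cv2.INTER_NEAREST)
    for P,col in ((T(fo,fy,fork,36),(255,255,0)),(T(po,py,plate,10),(255,0,255)),(T(po,0,circ(9),108),(255,255,255)),(T(po,0,circ(30),58),(255,0,0))):
        p=((proj(c,P)+.5-[x0,y0])*f).astype(np.int32);cv2.polylines(im,[p],True,col,1)
    cv2.imwrite(f"pics/ov_{n}.png",im)
```

```text
(no output)
```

View pics/ov_top.png

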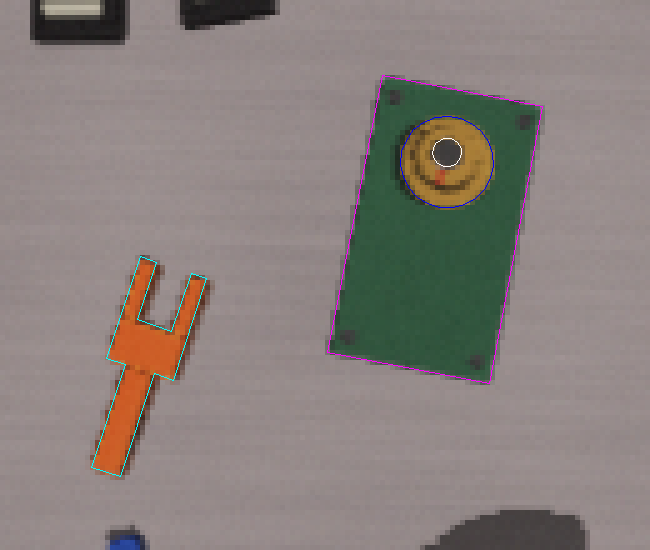

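View pics/ov_side.png

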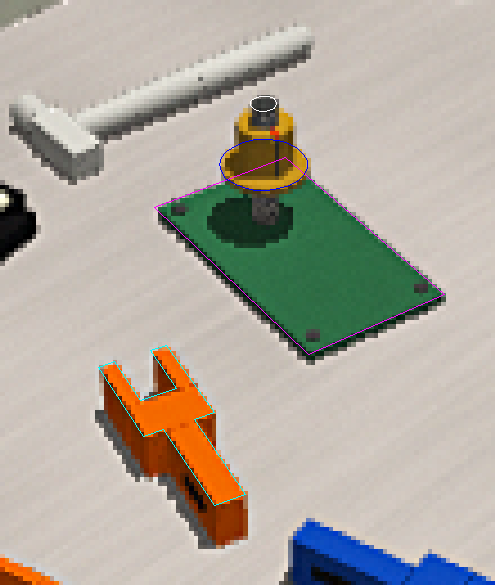

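Both overlays agree to about 1 mm: the white ring is on the post top, and the outlines sit on the plate and fork. Now I work out the moves.

```bash
cat > mv.py <<'E'
import numpy as np
def d(cur,tgt):
    x,y,z,w=cur;D=np.array(tgt[:3])-cur[:3]
    tx=np.array([np.cos(w),np.sin(w),0]);ty=np.array([np.sin(w),-np.cos(w),0])
    return np.round([D@tx,D@ty,-D[2],-np.degrees(tgt[3]-w)],1), round(float(np.linalg.norm(D)),1)
def apply(cur,s):
    x,y,z,w=cur;tx=np.array([np.cos(w),np.sin(w),0]);ty=np.array([np.sin(w),-np.cos(w),0])
    p=np.array(cur[:3])+tx*s[0]+ty*s[1]-np.array([0,0,s[2]]);return [*np.round(p,2),round(w-np.radians(s[3]),4)]
E
python3 - <<'E'
from mv import *
a=[203.9,-483.8,248.7,.3987]
pts=[[400,-230,250,1.2187],[460,60,250,2.0387],[439.2,272.8,200,2.8416],[439.2,272.8,28,2.8416]]
for p in pts: print(d(a,p));a=p
E
```

```text
(array([ 279.2, -157.8,   -1.3,  -47. ]), 320.7)
(array([292.9, -43.7,   0. , -47. ]), 296.1)
(array([199.3,  77.4,  50. , -46. ]), 219.6)
(array([  0.,   0., 172.,  -0.]), 172.0)
```

Emit:
play_rows --moves '[0,279,-158,-1,-47,0,279,-158,-1,-47,0,279,-158,-1,-47,0,279,-158,-1,-47,0,279,-158,-1,-47,0,279,-158,-1,-47,0,279,-158,-1,-47,0,279,-158,-1,-47]'

```text
time: 0.77
tool_pos: [400.8, -226.9, 249.6]
tcp_rot: [-3.141, -0.001, 1.224]
contact_force: [0.0, -0.5, -0.0]
grip_width: 92.1
```

Emit:
play_rows --moves '[0,293,-44,0,-47,0,293,-44,0,-47,0,293,-44,0,-47,0,293,-44,0,-47,0,293,-44,0,-47,0,293,-44,0,-47,0,293,-44,0,-47,0,293,-44,0,-47]'

```text
time: 1.43
tool_pos: [459.4, 66.0, 249.5]
tcp_rot: [3.14, -0.002, 2.048]
contact_force: [-0.3, -0.2, 0.3]
grip_width: 91.7
```

Emit:
play_rows --moves '[0,199,77,50,-46,0,199,77,50,-46,0,199,77,50,-46,0,199,77,50,-46,0,199,77,50,-46,0,199,77,50,-46,0,199,77,50,-46,0,199,77,50,-46]'

```text
time: 2.1
tool_pos: [437.5, 273.3, 198.8]
tcp_rot: [-3.14, -0.001, 2.846]
contact_force: [-0.0, -0.7, 0.1]
grip_width: 92.0
```

Run:
```python
from plant import bot
import cv2,numpy as np
from h import *
for n in("side","top"):
    c=bot.capture(n); np.savez(f"{n}1.npz",**c)
    cv2.imwrite(f"pics/{n}1.png",c["color"][:,:,::-1])
o=bot.get_obs()
for k in("time","joint_positions","tool_pos","tcp_rot","contact_force","moment"): print(k,np.round(o[k],4))
```

```text
time 2.2
joint_positions [ 4.0750e-01  3.7150e-01  1.6248e+00 -3.0000e-04  1.1459e+00 -8.6120e-01]
tool_pos [438.0779 272.2399 199.4327]
tcp_rot [-3.1409e+00 -4.0000e-04  2.8397e+00]
contact_force [ 0.7887 -0.4943  0.9589]
moment [ 0.0494 -0.1051 -0.0175]
```

View pics/side1.png

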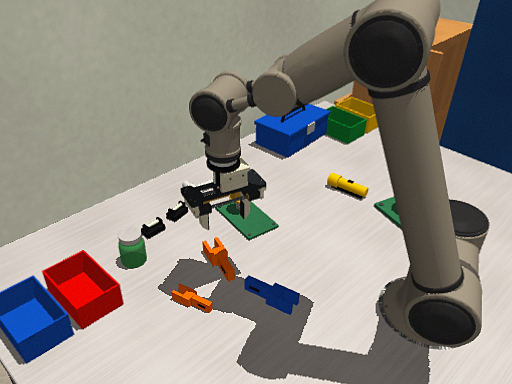

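The gripper stands over the large orange fork's handle with the jaws across it. Descending.

Emit:
play_rows --moves '[0,0,0,40,0,0,0,0,80,0,0,0,0,120,0,0,0,0,145,0,0,0,0,160,0,0,0,0,171,0,0,0,0,171,0,0,0,0,171,0]'

```text
time: 2.87
tool_pos: [438.3, 271.9, 28.7]
tcp_rot: [-3.141, -0.001, 2.84]
contact_force: [-0.0, -0.5, 0.1]
grip_width: 91.7
```

Emit:
play_rows --moves '[255,0,0,0,0,255,0,0,0,0,255,0,0,0,0,255,0,0,0,0,255,0,0,0,0,255,0,0,0,0,255,0,0,0,0,255,0,0,0,0]'

```text
time: 3.53
tool_pos: [438.1, 272.7, 28.7]
tcp_rot: [-3.142, 0.0, 2.842]
contact_force: [0.2, 0.9, -0.6]
grip_width: 42.9
```

```bash
cat > st.py <<'E'
from plant import bot
import numpy as np
o=bot.get_obs()
for k in("time","joint_positions","tool_pos","tcp_rot","contact_force","moment","grip_width"): print(k,np.round(o[k],4))
E
python3 st.py
```

```text
time 3.5333
joint_positions [ 4.0820e-01  6.1080e-01  1.7959e+00 -2.0000e-04  7.3490e-01 -8.6320e-01]
tool_pos [438.0666 272.6883  28.6966]
tcp_rot [-3.1415e+00  1.0000e-04  2.8424e+00]
contact_force [ 0.23    0.9313 -0.5981]
moment [ 0.075  -0.1332 -0.0357]
grip_width 42.9072
```

Still closing; continue.

Emit:
play_rows --moves '[255,0,0,0,0,255,0,0,0,0,255,0,0,0,0,255,0,0,0,0,255,0,0,0,0,255,0,0,0,0,255,0,0,0,0,255,0,0,0,0]'

```text
time: 4.2
tool_pos: [438.0, 272.6, 28.6]
tcp_rot: [-3.141, -0.0, 2.842]
contact_force: [-0.2, -1.2, -0.3]
grip_width: 20.1
```

Emit:
play_rows --moves '[255,0,0,-20,0,255,0,0,-40,0,255,0,0,-50,0,255,0,0,-60,0,255,0,0,-60,0]'

```text
time: 4.62
tool_pos: [438.9, 273.1, 90.3]
tcp_rot: [3.14, 0.002, 2.842]
contact_force: [1.2, 1.3, -0.9]
grip_width: 19.8
```

```bash
python3 - <<'E'
from plant import bot
import cv2,numpy as np
from h import *
for n in("side","top"):
    c=bot.capture(n); np.savez(f"{n}2.npz",**c)
    if n=="side": x0,y0,x1,y1=150,150,310,300
    else: x0,y0,x1,y1=130,120,290,260
    cv2.imwrite(f"pics/{n}2.png",cv2.resize(c["color"][y0:y1,x0:x1,::-1],None,fx=4,fy=4,interpolation=cv2.INTER_NEAREST))
E
python3 st.py
```

```text
time 4.7167
joint_positions [ 4.0820e-01  5.1390e-01  1.7534e+00 -1.0000e-04  8.7440e-01 -8.6320e-01]
tool_pos [437.9365 272.5838  88.4235]
tcp_rot [-3.1414 -0.      2.8422]
contact_force [-0.3981 -0.2163 -1.1656]
moment [ 0.0679 -0.1107  0.0139]
grip_width 19.7198
```

View pics/side2.png

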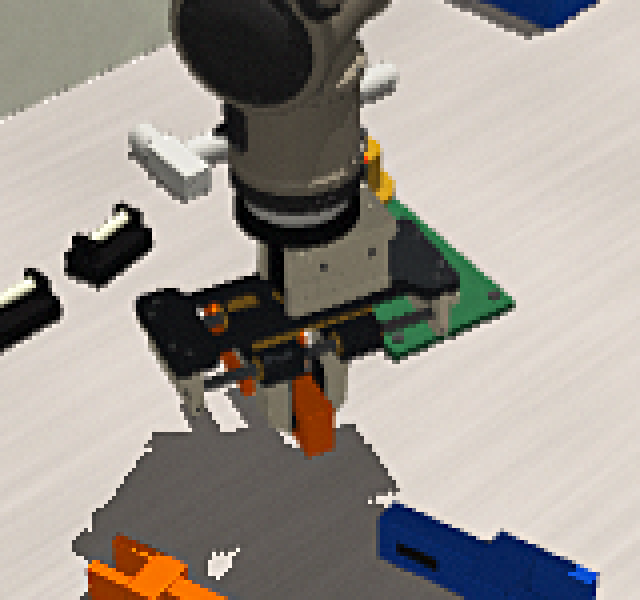

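View pics/top2.png

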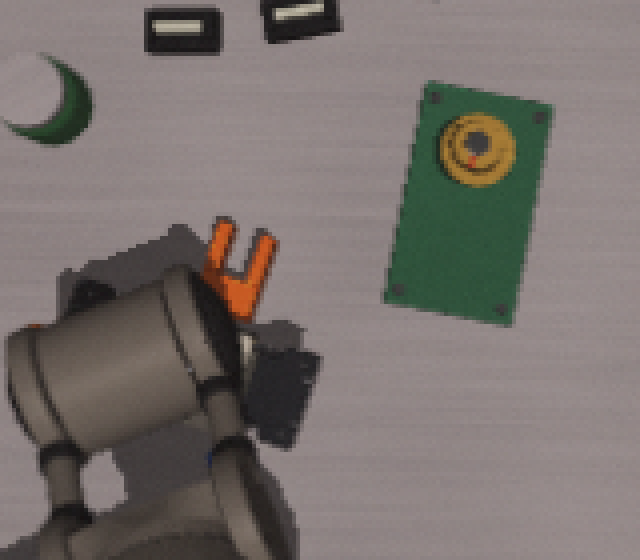

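Fork held level, opening 19.8 mm. Prongs are at (225,235) and (262,250) in the top crop, and the rest of the scene is undisturbed. Next I move behind the plate's long end.

Run:
```python
from mv import *
a=[438.1,272.6,88.6,2.842]
for p in [[459.3,89,88.6,2.970],[459.3,89,40.2,2.970]]: print(d(a,p));a=p
```

```text
(array([ -74.4, -169.2,   -0. ,   -7.3]), 184.8)
(array([ 0. ,  0. , 48.4, -0. ]), 48.4)
```

Emit:
play_rows --moves '[255,-15,-34,0,-1.5,255,-30,-68,0,-3,255,-45,-101,0,-4.5,255,-60,-135,0,-6,255,-74.5,-169,0,-7.3,255,-74.5,-169,0,-7.3,255,-74.5,-169,0,-7.3]'

```text
time: 5.3
tool_pos: [459.1, 87.4, 87.8]
tcp_rot: [-3.141, -0.002, 2.965]
contact_force: [-0.4, -0.6, -0.4]
grip_width: 19.8
```

Emit:
play_rows --moves '[255,0,0,20,0,255,0,0,35,0,255,0,0,44,0,255,0,0,47,0,255,0,0,47,0]'

```text
time: 5.72
tool_pos: [458.8, 90.0, 40.8]
tcp_rot: [-3.141, -0.002, 2.971]
contact_force: [0.4, 0.4, -1.3]
grip_width: 19.9
```

```bash
python3 - <<'E'
from plant import bot
import cv2,numpy as np
from h import *
for n in("side","top"):
    c=bot.capture(n); np.savez(f"{n}3.npz",**c)
    if n=="side": x0,y0,x1,y1=180,140,310,270
    else: x0,y0,x1,y1=200,120,300,220
    cv2.imwrite(f"pics/{n}3.png",cv2.resize(c["color"][y0:y1,x0:x1,::-1],None,fx=4.5,fy=4.5,interpolation=cv2.INTER_NEAREST))
E
python3 st.py
```

```text
time 5.8167
joint_positions [ 0.0289  0.529   1.9204 -0.      0.6919 -1.3707]
tool_pos [459.6414  89.7029  41.9425]
tcp_rot [3.1416e+00 3.0000e-04 2.9704e+00]
contact_force [-0.8955  0.7558 -1.2869]
moment [ 0.1241 -0.0858  0.0119]
grip_width 19.782
```

View pics/side3.png

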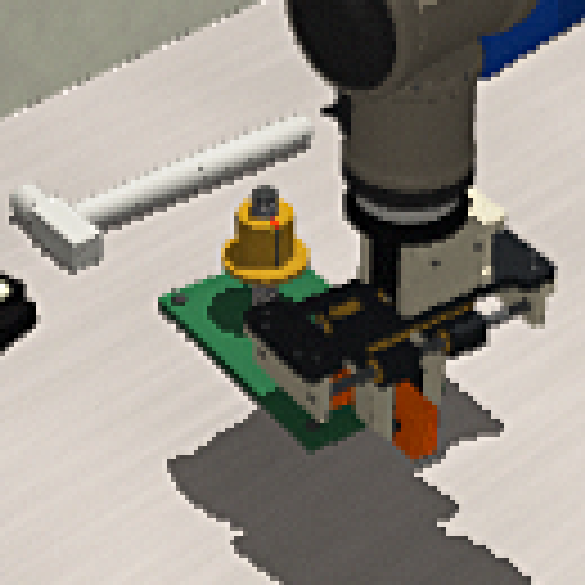

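View pics/top3.png

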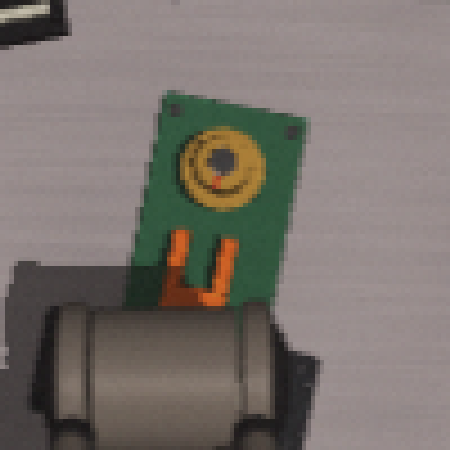

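Run:
```python
from h import *
c=load("top3.npz");hsv=cv2.cvtColor(c["color"],cv2.COLOR_RGB2HSV)
m=mask(c,"orange");z=np.zeros_like(m);z[165:192,225:260]=m[165:192,225:260];z[hsv[...,2]<140]=0
ys,xs=np.nonzero(z);W=onplane(c,np.c_[xs,ys],48.5)[:,:2]
u=np.array([.9853,-.1708]);n=np.array([.1708,.9853]);po=np.array([616,61.8]);q=W-po
s=q@u;l=q@n;print(s.min(),s.max())
for a in np.arange(s.min(),s.max(),4):
    k=(s>=a)&(s<a+4);k1=k&(l>0);k2=k&(l<0)
    if k1.sum() and k2.sum():print(round(a),k.sum(),np.round([l[k1].mean(),l[k2].mean(),(l[k1].mean()+l[k2].mean())/2,l[k].min(),l[k].max()],1))
# collar: post top centre
im=c["color"].astype(int);y0,y1,x0,x1=148,163,241,258
print(im[y0:y1,x0:x1].max(2))
```

```text
-97.89624130566924 -49.31586928921522
-74 9 [ 20.9 -13.5   3.7 -17.6  25.8]
-70 9 [ 19.7 -14.1   2.8 -17.   23.2]
-66 7 [ 19.7 -15.8   1.9 -19.   23.8]
-62 6 [ 21.3 -15.2   3.  -18.4  24.5]
-58 7 [ 20.3 -14.5   2.9 -17.7  25.1]
-54 9 [ 20.3 -13.    3.6 -17.1  23.1]
-50 2 [ 19.9 -16.5   1.7 -16.5  19.9]
[[ 90  86  84  87  90  91  93 105 119 114  95  88  89  87  85  85  86]
 [ 87  84  72  63 129 163 159 159 158 161 164 150 116  94  87  88  85]
 [ 69  48  86 136 162 141 116 135 144 153 165 164 164 153 111  89  86]
 [ 49  93 114  82 105 145 166 166 164 161 167 169 165 165 155 113  87]
 [ 83 136 125 102 144 161 157 157 141 138 162 168 159 157 167 144  97]
 [118 133  91 136 164 136  76  69  66  74 123 163 169 169 169 169 129]
 [142 130 113 154 161 130  71  63  62  63  66 126 168 171 170 170 151]
 [138  78 124 165 137  72  64  61  64  65  64 125 169 170 169 168 172]
 [146  88 124 163 140  90  71  63  62  65  66 124 171 167 165 165 173]
 [168 135 112 153 167 150 106  70  64  68  86 137 170 159 141 154 167]
 [170 133  91 137 167 165 156 123  83 107 149 168 170 158 155 168 173]
 [163 138  90 127 162 166 174 166 157 168 169 169 167 151 152 169 174]
 [123 161 134  86 120 158 171 180 170 169 170 166 135 121 156 170 153]
 [107 161 162 135  88  91 138 168 161 162 144  98 113 159 172 170 131]
 [ 60 127 164 169 154 117  71  68  83  92  86 100 143 168 167 151 101]]
```

Run:
```python
from h import *
def T(o,yaw,P,z): 
    P=np.asarray(P,float);R=np.array([[np.cos(yaw),-np.sin(yaw)],[np.sin(yaw),np.cos(yaw)]]);return np.c_[P@R.T+o,np.full(len(P),z)]
c=load("top3.npz")
x0,y0,x1,y1=215,135,280,200;f=9
po=np.array([616.,61.8])
prong=[[71,-23],[111,-23],[111,-12],[71,-12],[71,12],[111,12],[111,23],[71,23]]
circ=lambda r:[[r*np.cos(t),r*np.sin(t)] for t in np.linspace(0,6.28,24)]
plate=[[55,55],[-135,55],[-135,-55],[55,-55]]
im=cv2.resize(c["color"][y0:y1,x0:x1,::-1],None,fx=f,fy=f,interpolation=cv2.INTER_NEAREST)
for P,col in ((T([460.4,89.3],2.970-np.pi,prong,48.9),(255,255,0)),(T(po,0,circ(9.3),108),(255,255,255)),(T(po,0,circ(30),58),(255,0,0)),(T(po,-.1716,plate,10),(255,0,255))):
    p=((proj(c,P)+.5-[x0,y0])*f).astype(np.int32);cv2.polylines(im,[p],True,col,1)
cv2.imwrite("pics/ov3.png",im)
```

```text
(no output)
```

View pics/ov3.png

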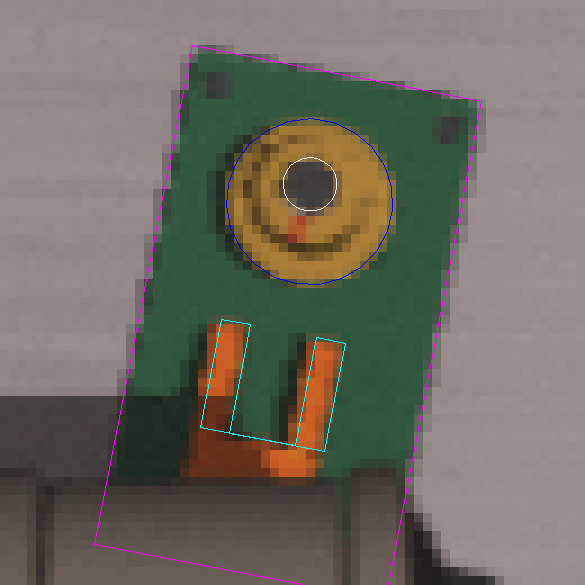

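The prongs sit about 2 mm to +y of the post line (cyan model against orange pixels). I shift -2 in tool y, lower by 1.5 and advance under the collar.

Emit:
play_rows --moves '[255,-5,-2,1.5,0,255,-15,-2,1.5,0,255,-25,-2,1.5,0,255,-35,-2,1.5,0,255,-45,-2,1.5,0,255,-55,-2,1.5,0,255,-60,-2,1.5,0,255,-60,-2,1.5,0]'

```text
time: 6.48
tool_pos: [519.7, 76.7, 40.7]
tcp_rot: [3.141, 0.002, 2.969]
contact_force: [0.2, 0.4, -0.9]
grip_width: 20.4
```

```bash
python3 - <<'E'
from plant import bot
import cv2,numpy as np
from h import *
for n in("side","top"):
    c=bot.capture(n); np.savez(f"{n}4.npz",**c)
    if n=="side": x0,y0,x1,y1=195,160,295,240
    else: x0,y0,x1,y1=210,120,290,200
    f=6 if n=="side" else 6
    cv2.imwrite(f"pics/{n}4.png",cv2.resize(c["color"][y0:y1,x0:x1,::-1],None,fx=f,fy=f,interpolation=cv2.INTER_NEAREST))
E
python3 st.py
```

```text
time 6.5833
joint_positions [ 1.0000e-03  6.0080e-01  1.7672e+00 -1.0000e-04  7.7370e-01 -1.3976e+00]
tool_pos [517.9876  76.9203  40.3075]
tcp_rot [-3.1415e+00 -1.0000e-04  2.9695e+00]
contact_force [-1.4135  0.103  -1.176 ]
moment [ 0.1036 -0.1004  0.0053]
grip_width 19.5207
```

View pics/side4.png

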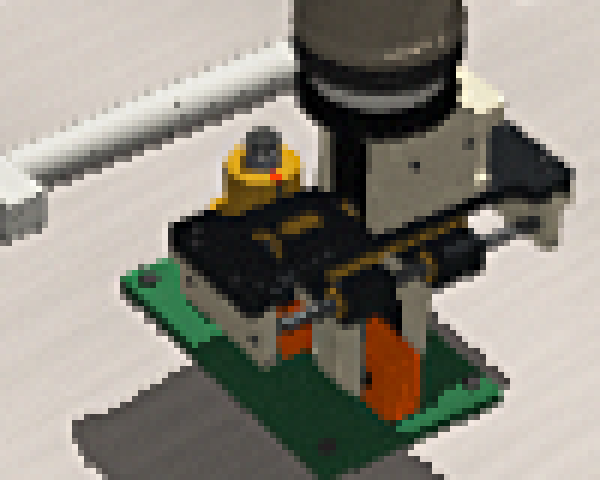

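View pics/top4.png

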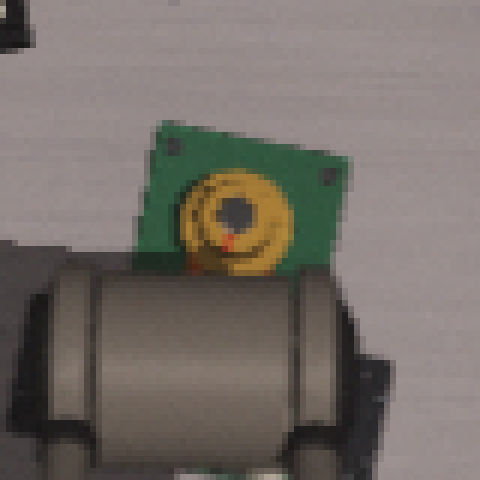

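Forces are calm and the prongs are under the flange. I advance slowly to the slot end.

Emit:
play_rows --moves '[255,-4,0,0,0,255,-8,0,0,0,255,-11,0,0,0,255,-13,0,0,0,255,-14,0,0,0,255,-15,0,0,0,255,-15,0,0,0]'

```text
time: 7.17
tool_pos: [533.1, 74.4, 40.2]
tcp_rot: [-3.141, 0.0, 2.97]
contact_force: [-0.1, -0.6, -1.9]
grip_width: 19.9
```

Emit:
play_rows --moves '[255,-1,0,0,0,255,-1,0,0,0,255,-1,0,0,0]'

```text
time: 7.42
tool_pos: [533.9, 74.2, 40.2]
tcp_rot: [-3.141, -0.0, 2.97]
contact_force: [0.2, 1.0, -1.0]
grip_width: 19.7
```

Emit:
play_rows --moves '[255,-1,0,0,0,255,-1,0,0,0,255,-1,0,0,0]'

```text
time: 7.67
tool_pos: [535.0, 74.0, 40.2]
tcp_rot: [-3.142, 0.0, 2.97]
contact_force: [-0.1, 0.2, -2.0]
grip_width: 19.8
```

Emit:
play_rows --moves '[255,-0.7,0,0,0,255,-0.7,0,0,0,255,-0.7,0,0,0]'

```text
time: 7.92
tool_pos: [535.7, 73.9, 40.2]
tcp_rot: [-3.142, 0.0, 2.97]
contact_force: [0.3, 1.0, -1.5]
grip_width: 19.5
```

Emit:
play_rows --moves '[255,-0.7,0,0,0,255,-0.7,0,0,0,255,-0.7,0,0,0]'

```text
time: 8.17
tool_pos: [536.4, 73.8, 40.2]
tcp_rot: [-3.142, 0.0, 2.97]
contact_force: [-0.6, -0.7, -0.9]
grip_width: 19.7
```

Emit:
play_rows --moves '[255,-0.7,0,0,0,255,-0.7,0,0,0,255,-0.7,0,0,0]'

```text
time: 8.42
tool_pos: [536.7, 73.7, 40.1]
tcp_rot: [-3.141, -0.001, 2.97]
contact_force: [-2.4, -0.1, -0.5]
grip_width: 20.0
```

Emit:
play_rows --moves '[255,-0.7,0,0,0,255,-0.7,0,0,0,255,-0.7,0,0,0]'

```text
time: 8.67
tool_pos: [536.7, 73.7, 40.0]
tcp_rot: [-3.141, -0.002, 2.97]
contact_force: [-5.7, 0.7, 0.6]
grip_width: 19.8
```

Slot end is against the post (Fx -5.7 N). Now I lower to the plate.

Emit:
play_rows --moves '[255,0.5,0,0.5,0,255,0.5,0,1,0,255,0.5,0,1,0]'

```text
time: 8.92
tool_pos: [536.7, 73.8, 39.1]
tcp_rot: [-3.141, -0.001, 2.97]
contact_force: [-5.3, 1.3, 0.8]
grip_width: 19.4
```

Emit:
play_rows --moves '[255,0,0,0.5,0,255,0,0,0.5,0,255,0,0,0.5,0]'

```text
time: 9.17
tool_pos: [536.7, 73.8, 38.6]
tcp_rot: [-3.141, -0.001, 2.97]
contact_force: [-5.1, 1.2, 2.2]
grip_width: 20.1
```

Emit:
play_rows --moves '[255,0,0,0.4,0,255,0,0,0.4,0,255,0,0,0.4,0]'

```text
time: 9.42
tool_pos: [536.7, 73.8, 38.6]
tcp_rot: [-3.141, -0.001, 2.97]
contact_force: [-6.8, 0.4, 5.3]
grip_width: 19.8
```

Fork is flat on the plate (Fz +5, z 38.6 = grasp height + 10) and still pressed home. Releasing.

Emit:
play_rows --moves '[0,0,0,-0.4,0,0,0,0,-0.4,0,0,0,0,-0.4,0,0,0,0,-0.4,0,0,0,0,-0.4,0,0,0,0,-0.4,0,0,0,0,-0.4,0,0,0,0,-0.4,0]'

```text
time: 10.08
tool_pos: [537.3, 73.6, 38.7]
tcp_rot: [-3.142, 0.0, 2.97]
contact_force: [-1.0, -0.1, 0.6]
grip_width: 68.4
```

Emit:
play_rows --moves '[0,0,0,-10,0,0,0,0,-35,0,0,0,0,-70,0,0,0,0,-110,0,0,0,0,-150,0,0,0,0,-150,0]'

```text
time: 10.58
tool_pos: [541.0, 73.8, 197.5]
tcp_rot: [3.139, 0.015, 2.97]
contact_force: [1.3, 0.3, 0.0]
grip_width: 91.3
```

Emit:
play_rows --moves '[0,40,0,-30,-7,0,80,0,-30,-14,0,110,0,-30,-21,0,110,0,-30,-28,0,110,0,-30,-35,0,110,0,-30,-42,0,110,0,-30,-43,0,110,0,-30,-43]'

```text
time: 11.25
tool_pos: [428.8, 92.5, 219.1]
tcp_rot: [-3.141, 0.001, -2.565]
contact_force: [0.4, 0.1, 0.0]
grip_width: 92.1
```

```bash
python3 - <<'E'
from plant import bot
import cv2,numpy as np
from h import *
for n in("side","top"):
    c=bot.capture(n); np.savez(f"{n}5.npz",**c)
    if n=="side": x0,y0,x1,y1=195,160,295,240
    else: x0,y0,x1,y1=210,120,290,210
    f=8 if n=="side" else 6
    cv2.imwrite(f"pics/{n}5.png",cv2.resize(c["color"][y0:y1,x0:x1,::-1],None,fx=f,fy=f,interpolation=cv2.INTER_NEAREST if 0 else cv2.INTER_NEAREST)[:600])
E
python3 st.py
```

```text
time 11.35
joint_positions [ 3.7400e-02  2.1420e-01  1.7930e+00 -1.0000e-04  1.1342e+00 -2.1086e+00]
tool_pos [428.8887  92.4764 218.8476]
tcp_rot [-3.1414e+00  1.0000e-04 -2.5663e+00]
contact_force [-0.2982 -0.0825  0.0381]
moment [ 0.084  -0.1008 -0.0017]
grip_width 92.1599
```

View pics/side5.png

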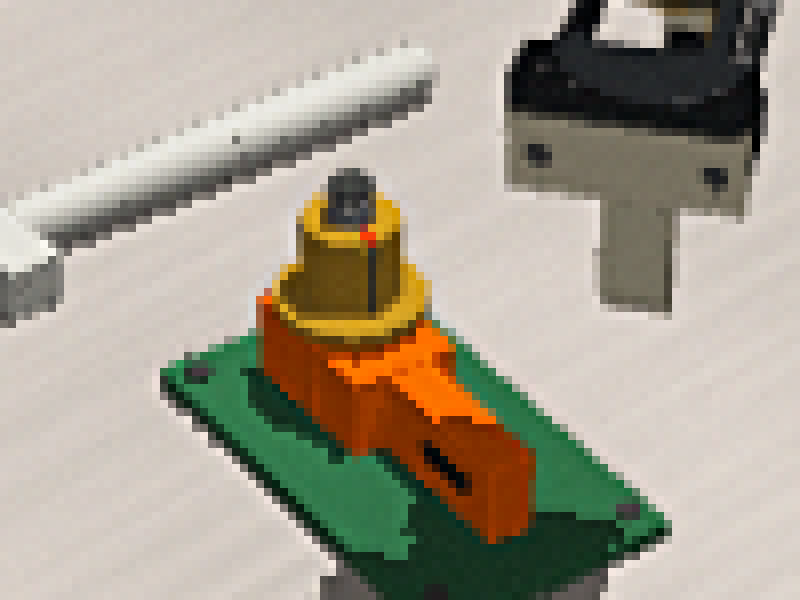

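View pics/top5.png

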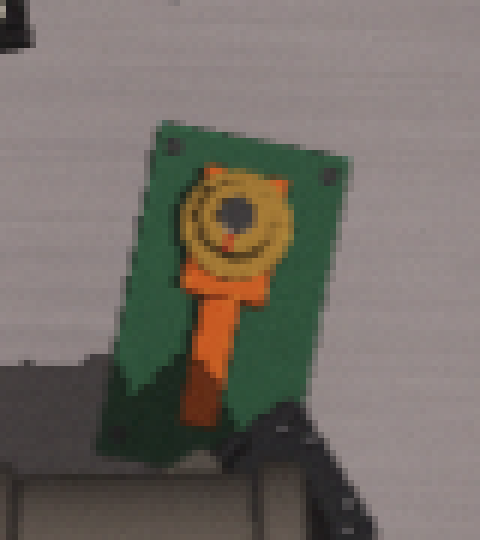

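Run:
```python
from h import *
c=load("top5.npz");s=load("side5.npz")
print("tri post top",tri(c,(248.8,155.2),s,(238.5,182.4)))
print(proj(s,[[615.8,61.5,z] for z in (46,52,58,92,108)]),proj(c,[[615.8,61.5,108]]))
x0,y0,f=195,160,8
im=cv2.imread("pics/side5.png")
for P,col in(((30,52),(255,0,0)),((30,58),(255,255,0)),((19,92),(255,255,255)),((9,108),(0,0,255))):
    r,z=P;C=[[615.8+r*np.cos(t),61.5+r*np.sin(t),z] for t in np.linspace(0,6.28,40)]
    cv2.polylines(im,[((proj(s,C)+.5-[x0,y0])*f).astype(np.int32)],True,col,1)
cv2.imwrite("pics/ov5.png",im[:360,150:550])
```

```text
tri post top (array([614.80232324,  61.89580788, 109.20824262]), np.float64(1.045090930342242))
[[238.25826073 199.21653917]
 [238.25248811 197.63765685]
 [238.24667335 196.05123243]
 [238.2129064  186.91622399]
 [238.1965205  182.52987597]] [[249.04380023 155.05769116]]
```

View pics/ov5.png

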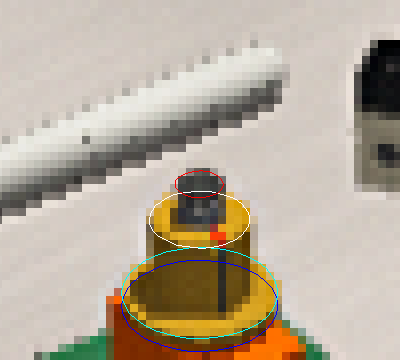

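Flange underside is about 52.5 (fits the circles), so the grip TCP height is about 87.5. Post at about (615.8, 61.4).

Run:
```python
from mv import *
a=[428.9,92.5,218.9,-2.566]
for p in [[615.8,61.4,180,-2.566+.733],[615.8,61.4,87.5,-2.566+.733]]: print(d(a,p));a=p
```

```text
(array([-139.9, -127.8,   38.9,  -42. ]), 193.4)
(array([ 0. ,  0. , 92.5, -0. ]), 92.5)
```

Emit:
play_rows --moves '[0,-28,-25.6,0,-7,0,-56,-51,0,-14,0,-84,-76.8,5,-21,0,-112,-102,20,-28,0,-140,-128,39,-35,0,-140,-128,39,-42,0,-140,-128,39,-42,0,-140,-128,39,-42]'

```text
time: 12.02
tool_pos: [615.7, 61.8, 179.0]
tcp_rot: [3.14, -0.0, -1.835]
contact_force: [-0.3, -0.2, 1.1]
grip_width: 92.1
```

Emit:
play_rows --moves '[0,0,0,25,0,0,0,0,45,0,0,0,0,65,0,0,0,0,80,0,0,0,0,90,0,0,0,0,92,0,0,0,0,92,0]'

```text
time: 12.6
tool_pos: [615.9, 62.1, 88.6]
tcp_rot: [-3.141, 0.0, -1.832]
contact_force: [-0.5, -0.2, 0.5]
grip_width: 92.3
```

```bash
python3 - <<'E'
from plant import bot
import cv2,numpy as np
from h import *
for n in("side",):
    c=bot.capture(n); np.savez(f"{n}6.npz",**c)
    x0,y0,x1,y1=185,140,295,240;f=6
    cv2.imwrite(f"pics/{n}6.png",cv2.resize(c["color"][y0:y1,x0:x1,::-1],None,fx=f,fy=f,interpolation=cv2.INTER_NEAREST))
E
python3 st.py
```

```text
time 12.65
joint_positions [-2.3400e-02  6.6640e-01  1.4460e+00 -1.0000e-04  1.0272e+00 -2.9043e+00]
tool_pos [616.4412  62.0026  89.1937]
tcp_rot [-3.1396e+00  4.0000e-04 -1.8314e+00]
contact_force [ 0.6541 -0.0548 -0.4336]
moment [ 0.1487 -0.0468 -0.0072]
grip_width 91.6477
```

View pics/side6.png

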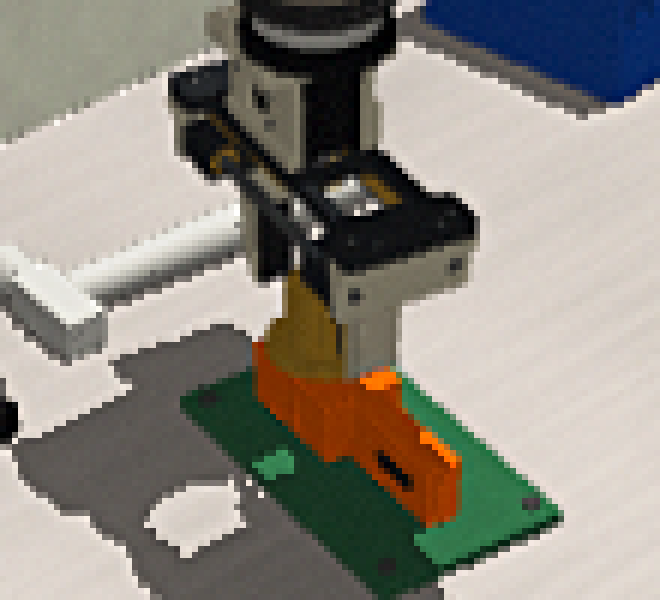

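Emit:
play_rows --moves '[255,0,0,0.5,0,255,0,0,0.5,0,255,0,0,0.5,0,255,0,0,0.5,0,255,0,0,0.5,0,255,0,0,0.5,0,255,0,0,0.5,0,255,0,0,0.5,0]'

```text
time: 13.32
tool_pos: [616.1, 61.9, 87.2]
tcp_rot: [-3.142, -0.0, -1.83]
contact_force: [-0.2, 0.4, 0.2]
grip_width: 43.0
```

Emit:
play_rows --moves '[255,0,0,0,0,255,0,0,0,0,255,0,0,0,0,255,0,0,0,0]'

```text
time: 13.65
tool_pos: [615.9, 61.9, 87.2]
tcp_rot: [3.141, -0.0, -1.83]
contact_force: [0.1, 0.3, 0.1]
grip_width: 37.2
```

```bash
python3 st.py
```

```text
time 13.65
joint_positions [-0.0235  0.6691  1.4471 -0.      1.0257 -2.9059]
tool_pos [615.9257  61.9176  87.1768]
tcp_rot [ 3.1413e+00 -1.0000e-04 -1.8300e+00]
contact_force [0.0504 0.2578 0.0785]
moment [0.1546 0.0927 0.0045]
grip_width 37.2375
```

Hub is gripped, opening about 38 mm, with hardly any side force. Now I turn clockwise, following the thread (0.234 mm per 7°).

Emit:
play_rows --moves '[255,0,0,0.12,3.5,255,0,0,0.35,10.5,255,0,0,0.58,17.5,255,0,0,0.82,24.5,255,0,0,1.05,31.5,255,0,0,1.28,38.5,255,0,0,1.5,45,255,0,0,1.5,45]'

```text
time: 14.32
tool_pos: [617.5, 60.8, 85.7]
tcp_rot: [-3.139, 0.002, -2.622]
contact_force: [4.6, -4.5, -3.0]
grip_width: 37.5
```

```bash
python3 st.py
```

```text
time 14.3167
joint_positions [-2.4700e-02  6.7160e-01  1.4469e+00 -1.7000e-03  1.0199e+00 -2.1144e+00]
tool_pos [617.4504  60.7579  85.723 ]
tcp_rot [-3.1387e+00  1.9000e-03 -2.6217e+00]
contact_force [ 4.6189 -4.4808 -3.006 ]
moment [-0.4793 -0.7335 -0.011 ]
grip_width 37.4529
```

A side force of (4.6, -4.5) N means the true axis is about 2 mm to -y of my estimate, consistent with the lateral position the fork found. I open slightly, recentre and regrip.

Emit:
play_rows --moves '[110,0,0,0,0,110,0,0,0,0,110,0,0,0,0,110,1.7,-1.8,0,0,110,1.7,-1.8,0,0,110,1.7,-1.8,0,0]'

```text
time: 14.82
tool_pos: [615.4, 59.4, 85.7]
tcp_rot: [-3.142, -0.0, -2.615]
contact_force: [0.1, 0.8, 0.6]
grip_width: 52.2
```

```bash
python3 st.py
```

```text
time 14.8167
joint_positions [-2.7600e-02  6.6960e-01  1.4510e+00 -1.0000e-04  1.0211e+00 -2.1246e+00]
tool_pos [615.3978  59.4334  85.746 ]
tcp_rot [-3.1416e+00 -1.0000e-04 -2.6154e+00]
contact_force [0.1317 0.7549 0.5662]
moment [ 0.1969 -0.1519  0.046 ]
grip_width 52.1808
```

Emit:
play_rows --moves '[255,0,0,0,0,255,0,0,0,0,255,0,0,0,0,255,0,0,0,0,255,0,0,0,0,255,0,0,0,0]'

```text
time: 15.32
tool_pos: [615.5, 59.5, 85.7]
tcp_rot: [-3.141, -0.0, -2.615]
contact_force: [0.5, 0.3, -0.9]
grip_width: 37.6
```

```bash
python3 st.py
```

```text
time 15.3167
joint_positions [-2.7500e-02  6.6970e-01  1.4508e+00 -1.0000e-04  1.0211e+00 -2.1245e+00]
tool_pos [615.5032  59.4762  85.715 ]
tcp_rot [-3.1415 -0.     -2.6154]
contact_force [ 0.5342  0.2633 -0.8763]
moment [ 0.2199 -0.0709  0.0412]
grip_width 37.5775
```

Emit:
play_rows --moves '[255,0,0,0.12,3.5,255,0,0,0.35,10.5,255,0,0,0.58,17.5,255,0,0,0.82,24.5,255,0,0,1.05,31.5,255,0,0,1.28,38.5,255,0,0,1.5,45,255,0,0,1.5,45]'

```text
time: 15.98
tool_pos: [615.6, 59.3, 84.2]
tcp_rot: [-3.141, 0.0, 2.878]
contact_force: [-0.6, -1.1, 0.2]
grip_width: 37.5
```

```bash
sed -i 's/"moment",/"moment","tau",/' st.py
python3 - <<'E'
from plant import bot
import cv2,numpy as np
from h import *
for n in("side",):
    c=bot.capture(n); np.savez(f"{n}7.npz",**c)
    x0,y0,x1,y1=195,160,295,240;f=8
    cv2.imwrite(f"pics/{n}7.png",cv2.resize(c["color"][y0:y1,x0:x1,::-1],None,fx=f,fy=f,interpolation=cv2.INTER_NEAREST)[:600])
E
python3 st.py
```

```text
time 16.0333
joint_positions [-2.7700e-02  6.7160e-01  1.4519e+00 -4.0000e-04  1.0179e+00 -1.3411e+00]
tool_pos [615.57    59.2612  84.2433]
tcp_rot [-3.1413e+00  3.0000e-04  2.8844e+00]
contact_force [ 0.2853 -1.1686  0.7086]
moment [-0.1133 -0.169  -0.0336]
tau [  0.7958 -55.315  -20.7076   0.2728   0.1215   0.7973]
grip_width 37.4631
```

View pics/side7.png

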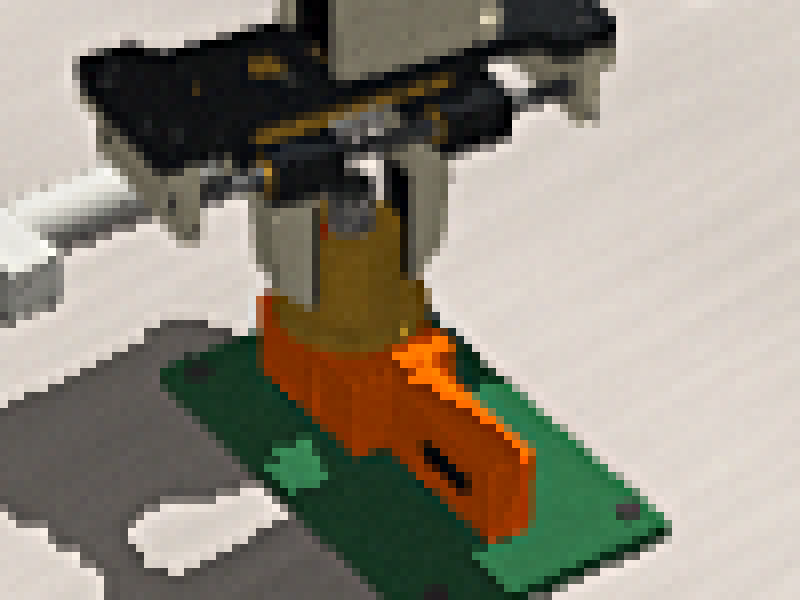

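The hub turns with the fingers: the red mark moved to (322,232). Side forces are low. Continue.

Emit:
play_rows --moves '[255,0,0,0.12,3.5,255,0,0,0.35,10.5,255,0,0,0.58,17.5,255,0,0,0.82,24.5,255,0,0,1.05,31.5,255,0,0,1.28,38.5,255,0,0,1.5,45,255,0,0,1.5,45]'

```text
time: 16.7
tool_pos: [615.4, 59.1, 82.7]
tcp_rot: [-3.141, 0.0, 2.097]
contact_force: [-0.4, -2.9, -0.4]
grip_width: 37.3
```

```bash
python3 st.py
```

```text
time 16.7
joint_positions [-2.7900e-02  6.7340e-01  1.4533e+00 -7.0000e-04  1.0151e+00 -5.5320e-01]
tool_pos [615.4118  59.0607  82.7144]
tcp_rot [-3.1411e+00  4.0000e-04  2.0965e+00]
contact_force [-0.3977 -2.8877 -0.3635]
moment [-0.3684 -0.0505 -0.0377]
tau [  1.5209 -55.0978 -20.8476   0.6478  -0.0836   1.5884]
grip_width 37.3065
```

Emit:
play_rows --moves '[255,0,0,0,0,255,0,0,0,0]'

```text
time: 16.87
tool_pos: [615.4, 59.1, 82.7]
tcp_rot: [-3.141, 0.0, 2.102]
contact_force: [-0.8, -3.5, 0.5]
grip_width: 37.2
```

```bash
python3 st.py
```

```text
time 16.8667
joint_positions [-2.7900e-02  6.7340e-01  1.4533e+00 -7.0000e-04  1.0151e+00 -5.5860e-01]
tool_pos [615.4272  59.0862  82.7083]
tcp_rot [-3.1411e+00  4.0000e-04  2.1019e+00]
contact_force [-0.8368 -3.4517  0.5088]
moment [-0.501   0.0282  0.028 ]
tau [ 1.96950e+00 -5.51085e+01 -2.09404e+01  9.11500e-01 -1.40200e-01
  1.33000e-02]
grip_width 37.197
```

Emit:
play_rows --moves '[255,0,0,0.07,2,255,0,0,0.13,4,255,0,0,0.2,6,255,0,0,0.27,8,255,0,0,0.33,10,255,0,0,0.4,12,255,0,0,0.47,14,255,0,0,0.53,16]'

```text
time: 17.53
tool_pos: [615.4, 59.1, 82.2]
tcp_rot: [-3.141, 0.001, 1.82]
contact_force: [-0.5, -3.5, 1.2]
grip_width: 37.3
```

```bash
cat > s2.py <<'E'
from plant import bot
import numpy as np
o=bot.get_obs()
print(round(o["time"],2),"pos",np.round(o["tool_pos"],2),"yaw",round(o["tcp_rot"][2],4),"j6",round(o["joint_positions"][5],4),"F",np.round(o["contact_force"],1),"M",np.round(o["moment"],3),"tau456",np.round(o["tau"][3:],3),"w",round(o["grip_width"],1))
E
python3 s2.py
```

```text
17.53 pos [615.37  59.07  82.2 ] yaw 1.8201 j6 -0.2767 F [-0.5 -3.5  1.2] M [-0.603  0.033  0.023] tau456 [ 1.004 -0.237 -0.518] w 37.3
```

Emit:
play_rows --moves '[255,0,0,0.03,1,255,0,0,0.07,2,255,0,0,0.1,3,255,0,0,0.13,4,255,0,0,0.17,5,255,0,0,0.2,6,255,0,0,0.23,7,255,0,0,0.27,8]'

```text
time: 18.2
tool_pos: [615.3, 59.1, 81.9]
tcp_rot: [-3.141, 0.001, 1.678]
contact_force: [-2.3, -4.4, 1.4]
grip_width: 37.5
```

```bash
python3 s2.py
```

```text
18.2 pos [615.32  59.1   81.92] yaw 1.6781 j6 -0.1348 F [-2.3 -4.4  1.4] M [-0.862  0.22   0.091] tau456 [ 1.393 -0.487 -0.242] w 37.5
```

Emit:
play_rows --moves '[255,0,0,0.03,1,255,0,0,0.07,2,255,0,0,0.1,3,255,0,0,0.13,4,255,0,0,0.17,5,255,0,0,0.2,6,255,0,0,0.23,7,255,0,0,0.27,8]'

```text
time: 18.87
tool_pos: [615.3, 59.1, 81.6]
tcp_rot: [-3.141, 0.001, 1.539]
contact_force: [-2.8, -4.9, 2.0]
grip_width: 37.3
```

```bash
python3 s2.py
```

```text
18.87 pos [615.29  59.08  81.65] yaw 1.5385 j6 0.0048 F [-2.8 -4.9  2. ] M [-0.866  0.21   0.081] tau456 [ 1.405 -0.539 -0.243] w 37.3
```

Emit:
play_rows --moves '[255,0,0,0.03,1,255,0,0,0.07,2,255,0,0,0.1,3,255,0,0,0.13,4,255,0,0,0.17,5,255,0,0,0.2,6,255,0,0,0.23,7,255,0,0,0.27,8]'

```text
time: 19.53
tool_pos: [615.2, 59.1, 81.4]
tcp_rot: [-3.141, 0.001, 1.399]
contact_force: [-2.3, -5.7, 2.3]
grip_width: 37.5
```

```bash
python3 s2.py
```

```text
19.53 pos [615.24  59.09  81.41] yaw 1.399 j6 0.1444 F [-2.3 -5.7  2.3] M [-0.886  0.309  0.106] tau456 [ 1.435 -0.626 -0.204] w 37.5
```

Emit:
play_rows --moves '[255,0,0,0.03,1,255,0,0,0.07,2,255,0,0,0.1,3,255,0,0,0.13,4,255,0,0,0.17,5,255,0,0,0.2,6]'

```text
time: 20.03
tool_pos: [615.2, 59.1, 81.3]
tcp_rot: [-3.141, 0.001, 1.295]
contact_force: [-2.3, -5.3, 2.1]
grip_width: 37.7
```

```bash
python3 s2.py
```

```text
20.03 pos [615.18  59.08  81.26] yaw 1.2946 j6 0.2489 F [-2.3 -5.3  2.1] M [-0.894  0.327  0.121] tau456 [ 1.508 -0.722 -0.082] w 37.7
```

```bash
python3 - <<'E'
from plant import bot
import cv2,numpy as np
from h import *
for n in("side",):
    c=bot.capture(n); np.savez(f"{n}8.npz",**c)
    x0,y0,x1,y1=215,175,265,225;f=12
    cv2.imwrite(f"pics/{n}8.png",cv2.resize(c["color"][y0:y1,x0:x1,::-1],None,fx=f,fy=f,interpolation=cv2.INTER_NEAREST)[:600])
E
python3 s2.py
```

```text
20.08 pos [615.2   59.1   81.25] yaw 1.2934 j6 0.2501 F [-2.1 -4.1  2.6] M [-0.783  0.375  0.076] tau456 [ 1.459 -0.701  0.044] w 37.2
```

View pics/side8.png

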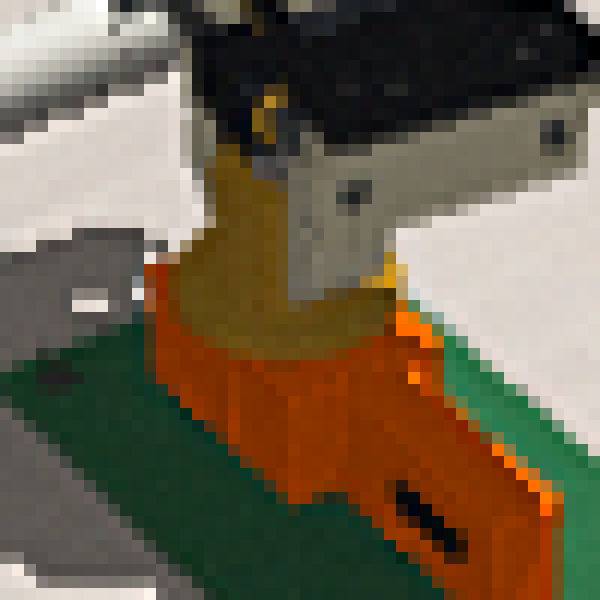

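Run:
```python
from h import *
s=load("side5.npz");e=load("side8.npz")
for z in (52,52.5,53,46,46.5,47):
    C=[[615.8+30*np.cos(t),61.5+30*np.sin(t),z] for t in np.linspace(0,6.28,200)]
    p=proj(s,C);print(z,p[p[:,1].argmax()].round(2))
def bottom(c,cols):
    out=[]
    for x in cols:
        col=c["color"][196:212,x].astype(int); out.append(col[:,1]/np.maximum(col[:,0],1))
    return np.round(np.array(out).T,2)
print(bottom(s,range(234,243)));print(bottom(e,range(234,243)))
```

```text
52 [238.06 203.42]
52.5 [238.06 203.29]
53 [238.06 203.16]
46 [238.06 205.02]
46.5 [238.06 204.88]
47 [238.06 204.75]
[[0.74 0.73 0.71 0.74 0.75 0.73 0.71 0.95 0.73]
 [0.7  0.74 0.74 0.73 0.73 0.74 0.73 0.95 0.74]
 [0.73 0.74 0.74 0.71 0.7  0.74 0.75 0.97 0.73]
 [0.72 0.73 0.75 0.74 0.73 0.72 0.72 0.73 0.73]
 [0.77 0.77 0.75 0.76 0.77 0.76 0.77 0.77 0.78]
 [0.76 0.76 0.75 0.76 0.77 0.77 0.76 0.76 0.78]
 [0.65 0.7  0.72 0.72 0.73 0.77 0.69 0.72 0.75]
 [0.33 0.41 0.47 0.49 0.47 0.57 0.46 0.47 0.36]
 [0.37 0.37 0.34 0.35 0.33 0.31 0.34 0.33 0.33]
 [0.37 0.37 0.39 0.48 0.51 0.34 0.47 0.47 0.49]
 [0.37 0.38 0.36 0.34 0.47 0.48 0.47 0.45 0.44]
 [0.35 0.39 0.37 0.37 0.35 0.46 0.44 0.42 0.34]
 [0.37 0.36 0.35 0.36 0.33 0.36 0.33 0.35 0.37]
 [0.35 0.38 0.37 0.37 0.36 0.37 0.36 0.36 0.37]
 [0.34 0.37 0.39 0.37 0.37 0.36 0.36 0.38 0.37]
 [0.36 0.36 0.37 0.37 0.36 0.36 0.35 0.38 0.36]]
[[0.73 0.76 0.71 0.73 0.78 0.95 0.96 0.96 0.96]
 [0.72 0.72 0.69 0.72 0.76 0.94 0.96 0.94 0.97]
 [0.74 0.75 0.73 0.7  0.75 0.97 0.96 0.97 0.94]
 [0.75 0.76 0.7  0.7  0.74 0.95 0.93 0.98 0.8 ]
 [0.74 0.75 0.71 0.7  0.72 0.83 0.79 0.69 0.69]
 [0.76 0.75 0.72 0.73 0.74 0.75 0.71 0.73 0.75]
 [0.76 0.75 0.73 0.74 0.74 0.76 0.73 0.76 0.73]
 [0.77 0.75 0.78 0.78 0.74 0.75 0.76 0.78 0.75]
 [0.58 0.59 0.67 0.7  0.74 0.72 0.68 0.7  0.58]
 [0.35 0.32 0.33 0.37 0.39 0.38 0.34 0.34 0.36]
 [0.36 0.35 0.35 0.36 0.37 0.37 0.36 0.36 0.36]
 [0.38 0.37 0.38 0.33 0.36 0.37 0.37 0.35 0.37]
 [0.38 0.37 0.37 0.35 0.35 0.38 0.38 0.38 0.35]
 [0.34 0.37 0.36 0.37 0.37 0.38 0.37 0.37 0.36]
 [0.35 0.38 0.36 0.38 0.37 0.37 0.38 0.38 0.36]
 [0.36 0.36 0.37 0.38 0.37 0.36 0.36 0.37 0.37]]
```

tau6 and Mz are starting to rise, but the evidence is ambiguous and side friction is building up. I regrip (0.8 mm toward -y), back off 16° and re-approach at uniform speed for a clean torque curve.

Emit:
play_rows --moves '[125,0,0,0,0,125,0,0,0,0,125,-0.8,0,0,0,255,-0.8,0,0,0,255,-0.8,0,0,0,255,-0.8,0,0,0,255,-0.8,0,0,0,255,-0.8,0,0,0]'

```text
time: 20.75
tool_pos: [615.2, 59.0, 81.1]
tcp_rot: [-3.141, -0.0, 1.294]
contact_force: [-0.1, 1.2, 0.5]
grip_width: 37.6
```

```bash
python3 s2.py
```

```text
20.75 pos [615.19  59.03  81.11] yaw 1.2943 j6 0.2479 F [-0.1  1.2  0.5] M [ 0.244 -0.004 -0.029] tau456 [-0.326 -0.137  0.011] w 37.6
```

Emit:
play_rows --moves '[255,0,0,-0.07,-2,255,0,0,-0.13,-4,255,0,0,-0.2,-6,255,0,0,-0.27,-8,255,0,0,-0.33,-10,255,0,0,-0.4,-12,255,0,0,-0.47,-14,255,0,0,-0.53,-16]'

```text
time: 21.42
tool_pos: [615.3, 59.0, 81.6]
tcp_rot: [3.142, -0.0, 1.575]
contact_force: [0.5, 0.9, -0.1]
grip_width: 37.3
```

```bash
python3 s2.py
```

```text
21.42 pos [615.27  58.99  81.61] yaw 1.5751 j6 -0.033 F [ 0.5  0.9 -0.1] M [ 0.232 -0.089 -0.023] tau456 [-0.378  0.017  0.512] w 37.3
```

Emit:
play_rows --moves '[255,0,0,0.03,1,255,0,0,0.07,2,255,0,0,0.1,3,255,0,0,0.13,4,255,0,0,0.17,5,255,0,0,0.2,6]'

```text
time: 21.92
tool_pos: [615.2, 58.9, 81.4]
tcp_rot: [-3.141, -0.0, 1.467]
contact_force: [-0.7, 4.0, -2.5]
grip_width: 37.5
```

```bash
python3 s2.py
```

```text
21.92 pos [615.24  58.94  81.4 ] yaw 1.4666 j6 0.0755 F [-0.7  4.  -2.5] M [ 0.52  -0.158  0.061] tau456 [-0.821  0.078 -0.231] w 37.5
```

Emit:
play_rows --moves '[255,0,0,0.03,1,255,0,0,0.07,2,255,0,0,0.1,3,255,0,0,0.13,4]'

```text
time: 22.25
tool_pos: [615.2, 58.9, 81.2]
tcp_rot: [-3.141, -0.0, 1.397]
contact_force: [0.7, 4.7, -1.9]
grip_width: 37.6
```

```bash
python3 s2.py
```

```text
22.25 pos [615.21  58.93  81.25] yaw 1.3971 j6 0.145 F [ 0.7  4.7 -1.9] M [ 0.752 -0.155  0.005] tau456 [-1.101  0.058 -0.209] w 37.6
```

Emit:
play_rows --moves '[255,0,0,0.03,1,255,0,0,0.07,2,255,0,0,0.1,3,255,0,0,0.13,4]'

```text
time: 22.58
tool_pos: [615.2, 58.9, 81.2]
tcp_rot: [-3.141, -0.0, 1.328]
contact_force: [-0.5, 5.3, -1.4]
grip_width: 37.6
```

```bash
python3 s2.py
```

```text
22.58 pos [615.18  58.91  81.17] yaw 1.3275 j6 0.2147 F [-0.5  5.3 -1.4] M [ 0.84  -0.104  0.128] tau456 [-1.185 -0.003 -0.141] w 37.6
```

tau6 gives a repeatable curve (-0.24 free, then rising from j6≈0.06). Now it is +0.10 N m above free, about 7–8 N. I repeat the pass once more to check the noise.

Emit:
play_rows --moves '[255,0,0,-0.07,-2,255,0,0,-0.13,-4,255,0,0,-0.2,-6,255,0,0,-0.27,-8,255,0,0,-0.33,-10,255,0,0,-0.4,-12,255,0,0,-0.47,-14,255,0,0,-0.53,-16]'

```text
time: 23.25
tool_pos: [615.2, 58.9, 81.7]
tcp_rot: [-3.142, -0.0, 1.609]
contact_force: [-0.1, 5.2, -2.3]
grip_width: 37.5
```

Emit:
play_rows --moves '[255,0,0,0.03,1,255,0,0,0.07,2,255,0,0,0.1,3,255,0,0,0.13,4]'

```text
time: 23.58
tool_pos: [615.2, 58.9, 81.5]
tcp_rot: [-3.141, -0.0, 1.537]
contact_force: [-0.4, 5.4, -2.7]
grip_width: 37.5
```

```bash
python3 s2.py
```

```text
23.58 pos [615.25  58.92  81.51] yaw 1.5367 j6 0.0054 F [-0.4  5.4 -2.7] M [ 0.864 -0.225  0.014] tau456 [-1.248  0.118 -0.236] w 37.5
```

Emit:
play_rows --moves '[255,0,0,0.03,1,255,0,0,0.07,2,255,0,0,0.1,3,255,0,0,0.13,4]'

```text
time: 23.92
tool_pos: [615.2, 58.9, 81.4]
tcp_rot: [-3.141, -0.0, 1.467]
contact_force: [0.7, 5.1, -1.8]
grip_width: 37.6
```

```bash
python3 s2.py
```

```text
23.92 pos [615.22  58.93  81.41] yaw 1.4669 j6 0.0752 F [ 0.7  5.1 -1.8] M [ 0.822 -0.2   -0.021] tau456 [-1.243  0.094 -0.235] w 37.6
```

Emit:
play_rows --moves '[255,0,0,0.03,1,255,0,0,0.07,2]'

```text
time: 24.08
tool_pos: [615.2, 58.9, 81.3]
tcp_rot: [-3.141, -0.0, 1.432]
contact_force: [-0.2, 5.1, -2.7]
grip_width: 37.0
```

```bash
python3 s2.py
```

```text
24.08 pos [615.21  58.92  81.32] yaw 1.432 j6 0.1101 F [-0.2  5.1 -2.7] M [ 0.819 -0.202  0.104] tau456 [-1.24  0.07 -0.23] w 37.0
```

Emit:
play_rows --moves '[255,0,0,0.03,1,255,0,0,0.07,2]'

```text
time: 24.25
tool_pos: [615.2, 58.9, 81.3]
tcp_rot: [-3.141, -0.0, 1.397]
contact_force: [-0.1, 5.8, -2.0]
grip_width: 37.2
```

```bash
python3 s2.py
```

```text
24.25 pos [615.19  58.92  81.25] yaw 1.3971 j6 0.1449 F [-0.1  5.8 -2. ] M [ 0.898 -0.166  0.073] tau456 [-1.227  0.045 -0.21 ] w 37.2
```

Emit:
play_rows --moves '[255,0,0,0.03,1,255,0,0,0.07,2]'

```text
time: 24.42
tool_pos: [615.2, 58.9, 81.2]
tcp_rot: [-3.141, -0.0, 1.362]
contact_force: [-0.7, 5.6, -2.1]
grip_width: 37.4
```

```bash
python3 s2.py
```

```text
24.42 pos [615.19  58.91  81.22] yaw 1.3623 j6 0.1798 F [-0.7  5.6 -2.1] M [ 0.805 -0.075  0.152] tau456 [-1.208  0.015 -0.179] w 37.4
```

Emit:
play_rows --moves '[255,0,0,0.03,1,255,0,0,0.07,2]'

```text
time: 24.58
tool_pos: [615.2, 58.9, 81.2]
tcp_rot: [-3.141, -0.0, 1.327]
contact_force: [0.4, 4.5, -1.7]
grip_width: 37.5
```

```bash
python3 s2.py
```

```text
24.58 pos [615.2   58.93  81.18] yaw 1.3275 j6 0.2147 F [ 0.4  4.5 -1.7] M [ 0.869 -0.103  0.138] tau456 [-1.185 -0.017 -0.141] w 37.5
```

Clean and repeatable: contact begins near j6≈0.12. Torque is now up 0.095 N m (about 7 N), the angle past contact gives about 5 N, and Mz agrees (+0.1). That is mid-window, so I release and retreat.

Emit:
play_rows --moves '[255,0,0,0,0,60,0,0,0,0,0,0,0,0,0,0,0,0,0,0,0,0,0,0,0,0,0,0,0,0,0,0,0,0,0,0,0,0,0,0]'

```text
time: 25.25
tool_pos: [615.3, 58.5, 81.3]
tcp_rot: [3.141, 0.0, 1.329]
contact_force: [1.0, 0.0, 0.2]
grip_width: 79.4
```

Emit:
play_rows --moves '[0,0,0,-8,0,0,0,0,-25,0,0,0,0,-55,0,0,0,0,-90,0,0,0,0,-120,0,0,0,0,-130,0,0,0,0,-130,0]'

```text
time: 25.83
tool_pos: [616.8, 58.8, 215.3]
tcp_rot: [3.134, -0.001, 1.329]
contact_force: [0.3, 1.1, 0.3]
grip_width: 92.1
```

```bash
python3 s2.py
python3 - <<'E'
from mv import *
a=[615.2,59,211,1.3275]; print(d(a,[430,-150,235,1.3275]))
E
```

```text
25.83 pos [616.78  58.75 215.33] yaw 1.3292 j6 0.213 F [0.3 1.1 0.3] M [-0.03  -0.123 -0.033] tau456 [ 0.078  0.482 -0.002] w 92.1
(array([-247.5, -129.4,  -24. ,   -0. ]), 280.3)
```

Emit:
play_rows --moves '[0,-35,-18,-5,0,0,-70,-36,-10,0,0,-105,-54,-15,0,0,-140,-72,-20,0,0,-175,-91,-24,0,0,-210,-110,-24,0,0,-248,-129,-24,0,0,-248,-129,-24,0]'

```text
time: 26.5
tool_pos: [426.1, -155.0, 233.9]
tcp_rot: [-3.137, 0.001, 1.324]
contact_force: [0.8, -0.6, 1.2]
grip_width: 92.0
```

```bash
python3 - <<'E'
from plant import bot
import cv2,numpy as np
from h import *
for n in("side","top"):
    c=bot.capture(n); np.savez(f"{n}9.npz",**c)
    if n=="side": x0,y0,x1,y1=120,130,280,250;f=5
    else: x0,y0,x1,y1=120,80,310,220;f=4
    cv2.imwrite(f"pics/{n}9.png",cv2.resize(c["color"][y0:y1,x0:x1,::-1],None,fx=f,fy=f,interpolation=cv2.INTER_NEAREST)[:600])
E
python3 s2.py
```

```text
26.6 pos [ 429.36 -152.05  234.25] yaw 1.3254 j6 -0.2635 F [1.1 0.6 0.1] M [ 0.03  -0.132 -0.001] tau456 [-0.145  0.107 -0.185] w 91.8
```

View pics/side9.png

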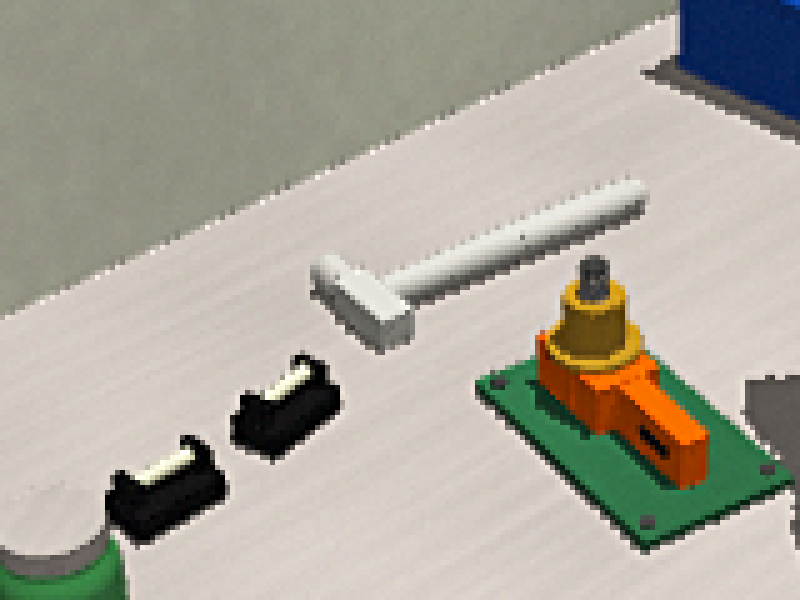

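View pics/top9.png

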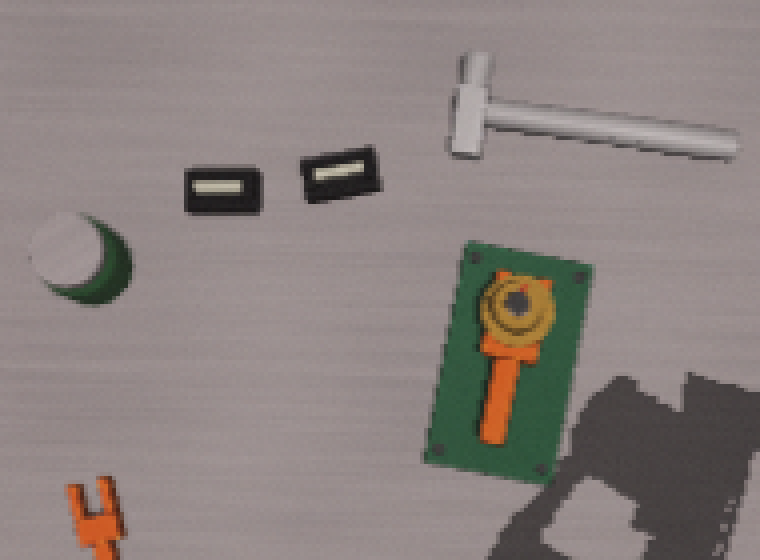

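The final views show the flange down on the fork, the fork around the post and the other things in place; the red mark has gone about half a turn, to (522,288). Last check is whether the fork shifted from its seated position.

Run:
```python
from h import *
def fk(f):
    c=load(f);h=cv2.cvtColor(c["color"],cv2.COLOR_RGB2HSV);m=cv2.inRange(h,(4,150,60),(13,255,255))
    z=np.zeros_like(m);z[140:200,225:262]=m[140:200,225:262];ys,xs=np.nonzero(z)
    W=onplane(c,np.c_[xs,ys],46)[:,:2];q=W-[616,61.8]
    u=np.array([.9853,-.1708]);n=np.array([.1708,.9853]);s=q@u;l=q@n
    hd=(s<-45)&(s>-100);p=np.polyfit(s[hd],l[hd],1)
    return s.min().round(1),s.max().round(1),np.round([p[1],np.degrees(np.arctan(p[0]))],2)
print(fk("top5.npz"),fk("top9.npz"),"expect -110..+31")
a=load("top0.npz")["color"].astype(int);b=load("top9.npz")["color"].astype(int)
for nm,(x0,y0,x1,y1) in dict(jar=(125,130,156,158),fuses=(163,114,218,136),hammer=(230,90,308,122),small=(134,196,155,234),blue=(178,228,205,280),torch=(338,186,362,236)).items():
    D=abs(a-b)[y0:y1,x0:x1].max(2);print(nm,int((D>50).sum()))
```

```text
(np.float64(-109.9), np.float64(28.8), array([ 0.01, -0.4 ])) (np.float64(-109.9), np.float64(29.0), array([-0.13, -0.59])) expect -110..+31
jar 0
fuses 0
hammer 0
small 0
blue 939
torch 704
```

Run:
```python
from h import *
for n in("top","side"): cv2.imwrite(f"pics/{n}9full.png",load(n+"9.npz")["color"][:,:,::-1])
```

```text
(no output)
```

View pics/top9full.png

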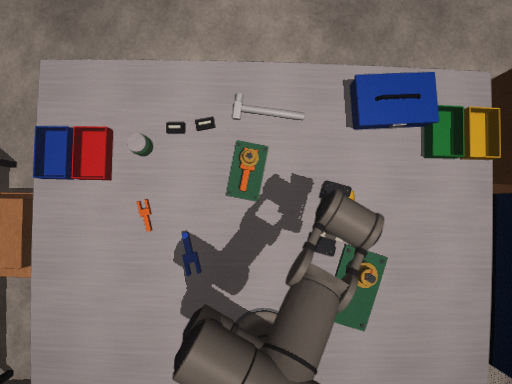

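View pics/side9full.png

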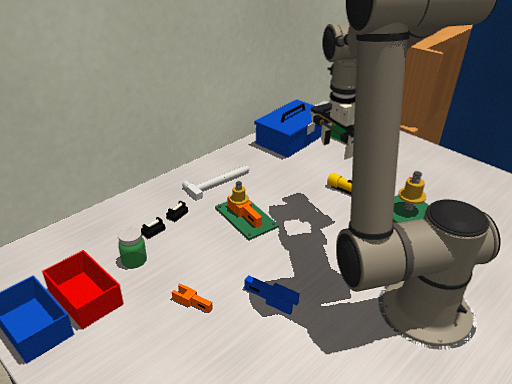

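The blue fork at (191,253) is only in the arm's shadow, and the torch is hidden from above by the wrist; in the side view it is still at (340,182). The robot touches nothing, so I hand in.

```bash
python3 -c "
from plant import bot
print(bot.close_job())"
```

```text
the job is handed in; nothing more can be done
None
```

The collar is set and the job is handed in, at about 27 s of the 72 s. The larger orange fork stands flat on the 190 x 110 mm stand's plate, pushed home around the post. The collar is nipped down on it, and the gripper is open and clear of everything.

**Fork seated:** pushing home gave about 6 N against the post, and lowering gave about 5 N at plate height. In the top view the handle end is 109.9 mm behind the post, with 110 mm expected. It did not move along the slot during the nipping and turned by only about 0.2°.

**Nip:** the turning torque rose by about 0.095 N m above free running, repeatable over two passes. That means about 7 N by torque and about 5 N by angle past contact. I could not measure the nip directly after letting go.

**Checks that disagreed:**
- **Axis position:** the camera put the post about 2 mm off sideways from what the arm felt, so I regripped the hub twice to centre on it.
- **First approach:** it turned about 2° further than the final setting. The torque suggested up to about 12 N, which is above the wanted range but below the 20 N crush limit. I backed off 16° and came down again to the final setting.
- **Torque curve:** it rose more steeply than the stated rate, so the nip figure is good to a couple of newtons.

**Other things on the shelf:** the jar, both fuse holders, the hammer and the small orange fork show no change in the pictures. The blue fork was in the arm's shadow and the torch was hidden from above, so I checked those two only by eye. Both look to be where they were.

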